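# Strip the side arm of a lab stand

### The arm

A 6-joint arm with a two-finger parallel gripper is mounted at the origin on the work surface. World frame = base frame: x ahead of the robot, y to its left, z up, the work surface at z = 0. Lengths are in m, angles in rad, forces in N, time in s.
With the tool pointing down it reaches from about 0.35 to 1 m from the base axis. Payload 7.1 kg.
Tool frame: the origin (TCP) lies between the finger pads; the fingertips stand 19 mm ahead of it and the grasp point (between the pads) is the TCP; x points along the fingers, y is the direction in which the jaws open and shut, and the axes are right-handed (so a half turn about x gives the same grasp; the last joint's range is limited). The gripper opens to 85 mm and grips with 20 to 120 N. Pads are 22 mm wide; open, the fingers measure 114 mm over their backs; the gripper's body (76 mm by 85 mm) begins 54 mm behind the grasp point. The pads swing forward as they close: fully open they stand 13 mm farther back than shut.
Start: joints at [-1.14, 0.423, 1.63, -0, 1.089, -0.019], TCP at [0.272, -0.563, 0.25] pointing down, gripper open.
Joint ranges: [-3, 3], [-0.9, 2.11], [0.09, 2.58], [-1.31, 4.45], [0.11, 2.69], [-2.54, 2.54]. Speed limits (rad/s): [2.39, 2.39, 3.01, 3.14, 3.14, 3.14].

### API

Orientations are given as [roll, pitch, yaw] about the fixed x, y, z axes, in that order (R = Rz(yaw) Ry(pitch) Rx(roll)).
In Python, from plant import * gives the robot as it stands. The module is installed in compiled form; this text tells all that it offers.
- The arm moves only by the shell command python3 -m handwheel 'ROWS' [FORCE]. ROWS is JSON, a list of rows, each an object with "slide": the shift along the tool's x, y, z in units of 25 mm (1.0 is 25 mm), a list of three; "angular": the turn, a rotation vector about the tool's x, y, z in units of 6 degrees (1.0 is 6 degrees), a list of three; "grip": the closure, from 0 (fully open) to 1 (shut). A call has exactly 10 rows; each row shifts and turns the pose as measured when the row begins, along the tool's axes as they then stand; what a row does not reach is not made up. A row lasts 1/10 s, in which the tool goes at most 50 mm and 8.59 degrees, less where a joint would pass 70% of its speed; a pose out of reach is approached as far as the arm can. A call is refused whole if a number of a shift passes 1 or a number of a turn 1, either way. A call with a gripper value outside its range is refused whole. The fingers move at their own pace and stop on an object; FORCE is the grip in N (left out, the last holds). Time passes only in rows, so rows that do not move let the fingers close, or fill a call up. It gives the time, the measured TCP pose, the force and the opening at its end, in the units of the state.
- sense(): the state, without advancing time (a new reading comes with each control period).
- read_camera(name): name is "scene" or "top"; returns (picture, depth): 420x560x3 uint8, red, green, blue; 420x560 float32, m along the optical axis (not along the pixel's ray), 0 where there is no reading.
- camera_model(name): a dict with "camera_matrix" (3x3 intrinsics, pixels), "rvec" (rotation vector, rad) and "tvec" (3), from world to camera coordinates, as OpenCV has them. Camera axes: x right, y down, z forward; pixel columns grow to the right and rows downward; lengths in m; the calibration is good to about 2 mm. A picture is of the moment at which its call begins. camera_model takes no time and is no camera call.
- finish_job(): hands the job in, once; it reports no verdict.
The state is a dict: "time": time; "qpos": joint angles; "dq": joint speeds; "effort": joint torques, N m; "ee_pos": TCP position; "tcp_rot": TCP orientation; "force": force on the tool from outside, world axes, zero at the start; "moment": the same for the moment, N m; "grip_width": finger opening in m.
Only numpy, scipy, OpenCV 4.12 (cv2) and the standard library are available. Lean on these libraries where they do the work, as an engineer would, in place of code of your own. Each camera call takes 0.05 s, during which the arm holds its last target.

### The job

Clear the side arm of the lab stand for the next class: slide the red stop collar off the bar's free end and stand it in the small bay of the green-rimmed tray, then slide the brass weight and the blue spacer off after it, one at a time, and stand them in the tray's long bay. Each part must end upright on its flat foot, let go and at rest; carry the parts down rather than dropping them, and leave the bottle, the jar and the beaker where they are.

Things in the scene. Friction and masses are not known exactly. Their poses are not given: they have to be found in the camera images.
- stand: fixed lab stand (left or right, tray on the other side): base plate, post and level steel bar, 12 mm thick, its axis 140 mm above the table. Origin on the table under the bar, z up; the bar runs along x from its free end (yellow tip, x = -100 mm) to the post (x = +92 mm, 20 mm above the axis), so parts come off towards -x, roughly towards the robot
- bar_tip (a point): centre of the bar's free end, on the bar's axis (stand x = -100 mm, 140 mm above the table)
- collar: red stop collar, outermost on the bar, with a fixed black thumb knob (22 mm wide) on top. Origin on the axis of its 24 mm round through-hole; x along the hole, z up. Flat sides 46 mm apart (y), flat foot 41 mm below the axis, top 25 mm above it (knob to 41 mm), 40 mm long. Hangs on the bar with its axis 6 mm below the bar's; slides freely, best raised 6 mm. Mass 0.12 kg.
- brass_weight: brass block weight, on the bar behind the collar, either next to the collar or next to the post. Origin on the axis of its 24 mm round through-hole; x along the hole, z up. Flat sides 46 mm apart (y), flat foot 41 mm below the axis, top 25 mm above it, 46 mm long. Hangs on the bar with its axis 6 mm below the bar's; slides freely, best raised 6 mm. Mass 0.3 to 0.6 kg.
- blue_spacer: blue plastic spacer block, same shape as the brass weight, in the other of the two places on the bar. Origin on the axis of its 24 mm round through-hole; x along the hole, z up. Flat sides 46 mm apart (y), flat foot 41 mm below the axis, top 25 mm above it, 46 mm long. Hangs on the bar with its axis 6 mm below the bar's; slides freely, best raised 6 mm. Mass 0.13 to 0.25 kg.
- tray: fixed tray, grey floor (top 5 mm above the table), green walls 22 mm high, 5 mm thick, 236 x 140 mm outside. Origin on the table under it, x along its length (roughly away from the robot), z up. A cross wall makes a small bay (inside x = -121 to -45 mm, nearer the robot) and a long bay (x = -40 to +105 mm); both y = -65 to +65 mm
- amber_bottle: bystander: amber bottle with red cap, 60 mm wide, 130 mm tall, loose; origin at the centre of its underside
- bean_jar: bystander: dark jar with green lid, 68 mm wide, 85 mm tall, loose; origin at the centre of its underside
- beaker: bystander: clear open beaker, 64 mm wide, 85 mm tall, loose; origin at the centre of its underside

How it is judged:
By the outcome, as a careful person would: the job done as asked, in the order asked, and still so for the second after the job is handed in, with the robot touching nothing.
It also fails if it takes over 67 s, if anything falls off the work surface, if the arm or the gripper's body presses on something with over 40 N, if the wrist force passes 120 N, or if a joint passes its speed limit or range.

## Working session

There is one attempt and no reset: what is moved stays moved. The work goes in short steps, Python scripts to look and compute and a shell command to move; the robot and the scene stay as the last step left them, time stands still between calls to the robot, and variables do not carry over. Pictures are saved under pics/ and viewed, and the job is handed in when it is done.

```bash
ls; mkdir -p pics; python3 - <<'E'
from plant import *
import cv2,numpy as np
s=sense();print(s)
for n in("scene","top"):
    im,d=read_camera(n);np.savez(f"{n}0.npz",im=im,d=d)
    cv2.imwrite(f"pics/{n}0.png",im[:,:,::-1]);m=camera_model(n);print(m)
    R=cv2.Rodrigues(np.array(m["rvec"]))[0];print(-R.T@np.array(m["tvec"]).ravel())
E
```

```text
pics
{'time': 0.0, 'qpos': array([-1.14000464e+00,  4.23847797e-01,  1.63066896e+00, -5.92693867e-06,
        1.08856471e+00, -1.90086829e-02]), 'dq': array([ 4.73783814e-04, -4.84793795e-04,  1.30974880e-03,  2.81794836e-05,
        1.01885467e-03,  1.24533492e-03]), 'effort': array([-8.21661542e-04, -5.57386315e+01, -2.81741005e+01,  8.88076471e-06,
        7.32879824e-03,  2.71727617e-05]), 'ee_pos': array([ 0.2715511 , -0.56237522,  0.24954957]), 'tcp_rot': array([-1.58628078,  1.5693075 ,  2.00511499]), 'force': array([ 0.12034693, -0.02738391,  0.15795133]), 'moment': array([ 0.06198842, -0.03786154, -0.03020476]), 'grip_width': 0.08523173140140897}
{'camera_matrix': array([[419.17195583,   0.        , 282.38121657],
       [  0.        , 419.17195583, 215.40952994],
       [  0.        ,   0.        ,   1.        ]]), 'rvec': array([ 1.36633699,  1.95913766, -1.05993751]), 'tvec': array([ 0.19097416, -0.21495408,  1.47951969])}
[1.32472058 0.30939415 0.64888023]
{'camera_matrix': array([[425.64073456,   0.        , 284.0550996 ],
       [  0.        , 425.64073456, 211.95037371],
       [  0.        ,   0.        ,   1.        ]]), 'rvec': array([ 2.18602655, -2.13770402,  0.13053023]), 'tvec': array([-0.00861416,  0.62488716,  1.28461707])}
[0.46959031 0.00733016 1.34915915]
```

View pics/scene0.png

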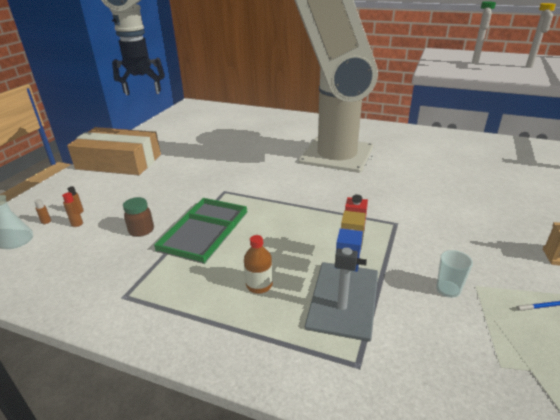

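View pics/top0.png

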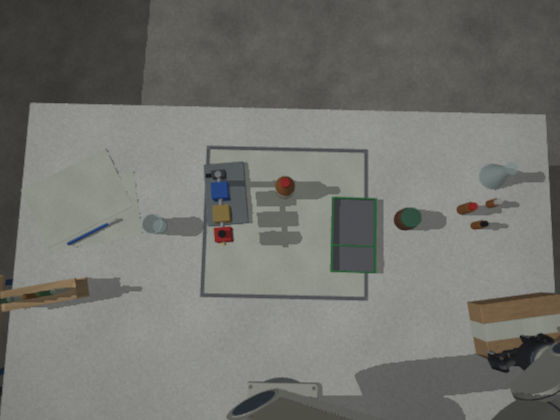

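The top view shows the stand on the left, with red at about (223,235), brass at (221,213), blue at (220,190) and the post at (218,174). The tray is at (354,235), with its small bay at the lower end. The bottle is at (285,186), the jar at (407,219) and the beaker at (155,224). Brass is next to the collar. Next I'll measure positions.

```bash
cat > h.py <<'E'
import cv2,numpy as np
from plant import camera_model
def cam(n):
    m=camera_model(n);R=cv2.Rodrigues(np.array(m["rvec"]))[0];t=np.array(m["tvec"]).ravel()
    return np.array(m["camera_matrix"]),R,t
def ray(n,uv):
    K,R,t=cam(n);uv=np.atleast_2d(uv).astype(float)
    d=np.c_[(uv-K[:2,2])/K[0,0],np.ones(len(uv))]@R
    return -R.T@t,d
def onz(n,uv,z):
    c,d=ray(n,uv);return c+d*((z-c[2])/d[:,2])[:,None]
def pts(n,mask,D):
    v,u=np.nonzero(mask&(D>0));c,d=ray(n,np.c_[u,v]);return c+d*D[v,u][:,None]
def masks(im):
    h=cv2.cvtColor(im,cv2.COLOR_RGB2HSV).astype(int);H,S,V=h[...,0],h[...,1],h[...,2]
    return dict(red=((H<6)|(H>174))&(S>180)&(V>90),brass=(H>12)&(H<26)&(S>130)&(V>90),
      blue=(H>105)&(H<125)&(S>170)&(V>60),green=(H>55)&(H<85)&(S>130)&(V>50))
E
python3 - <<'E'
from h import *
for n in("top","scene"):
    z=np.load(n+"0.npz");im,D=z["im"],z["d"]
    for k,m in masks(im).items():
        m=m.astype(np.uint8);N,L,st,ce=cv2.connectedComponentsWithStats(m)
        for i in range(1,N):
            if st[i,4]<40: continue
            P=pts(n,L==i,D)
            if len(P)==0: continue
            print(n,k,st[i],ce[i].round(1),"min",np.percentile(P,3,0).round(3),"max",np.percentile(P,97,0).round(3))
            if P[:,2].max()>.14 and k!='green':
                top=P[abs(P[:,2]-(0.159 if 1 else 0))<.006]
                if len(top)>10:
                    lo,hi=np.percentile(top,2,0),np.percentile(top,98,0);print("   toppts",len(top),lo.round(4),hi.round(4),top.mean(0).round(4))
E
```

```text
top red [468 203   9   7  40] [472.1 206. ] min [ 0.641 -0.565  0.077] max [ 0.658 -0.549  0.099]
top brass [276 178   7  15  55] [278.5 186.1] min [0.682 0.015 0.079] max [0.717 0.032 0.101]
top blue [212 182  18  19 259] [219.5 190.5] min [0.648 0.169 0.127] max [0.689 0.211 0.162]
   toppts 236 [0.6486 0.1681 0.154 ] [0.6897 0.2112 0.163 ] [0.6693 0.1899 0.1583]
top blue [ 68 224  39  20  45] [ 85.4 234.6] min [0.515 0.57  0.006] max [0.574 0.676 0.017]
top green [372 199   4  74  79] [374.7 234.5] min [ 0.453 -0.282  0.009] max [ 0.675 -0.276  0.025]
scene red [ 65 194   8   8  42] [ 68.6 197.2] min [ 0.646 -0.559  0.08 ] max [ 0.658 -0.546  0.097]
scene red [251 236  11  12  75] [257.1 240.6] min [ 0.695 -0.002  0.118] max [0.713 0.018 0.131]
scene brass [  176     0   143   111 11109] [251.1  52.2] min [-0.888 -1.118 -0.148] max [-0.863 -0.369  0.352]
   toppts 276 [-0.8884 -1.1396  0.1532] [-0.8649 -0.3854  0.1649] [-0.8758 -0.7328  0.1589]
scene brass [540   3  16   8 101] [547.4   6.1] min [-1.015  0.645  0.355] max [-0.964  0.695  0.377]
scene brass [ 66 194  16  32 243] [ 
[... 912 characters left out ...]
878 -1.2739  0.1596]
scene blue [119  66   7  10  41] [121.5  70.7] min [-0.491 -1.285  0.052] max [-0.444 -1.267  0.092]
scene blue [340 231  21  14 138] [351.  238.4] min [0.654 0.178 0.158] max [0.69  0.212 0.161]
   toppts 137 [0.6539 0.1769 0.1578] [0.6906 0.2125 0.1608] [0.6754 0.1961 0.1593]
scene blue [535 302  25   6  72] [547.1 304.2] min [0.554 0.566 0.01 ] max [0.58  0.612 0.015]
scene green [483   2  12   6  48] [488.8   4. ] min [-1.     0.409  0.358] max [-0.965  0.453  0.377]
scene green [156 200  48  46 227] [178.7 224.1] min [ 0.46  -0.282  0.01 ] max [ 0.666 -0.275  0.024]
scene green [202 208  44  53 253] [222.9 235.2] min [ 0.465 -0.148  0.01 ] max [ 0.677 -0.142  0.024]
```

```bash
python3 - <<'E'
from h import *
for n in("top","scene"):
    z=np.load(n+"0.npz");im,D=z["im"],z["d"]
    v,u=np.nonzero(D>0);c,d=ray(n,np.c_[u,v]);P=c+d*D[v,u][:,None]
    h=cv2.cvtColor(im,cv2.COLOR_RGB2HSV)[v,u].astype(int)
    sel=(P[:,0]>.45)&(P[:,0]<.8)&(P[:,1]>.1)&(P[:,1]<.28)&(P[:,2]>.09)
    top=sel&(abs(P[:,2]-.159)<.007)
    for k,m in dict(red=((h[:,0]<8)|(h[:,0]>172))&(h[:,1]>120),brass=(h[:,0]>10)&(h[:,0]<30)&(h[:,1]>90),blue=(h[:,0]>100)&(h[:,0]<128)&(h[:,1]>120)).items():
        q=P[top&m]
        if len(q)<5: print(n,k,len(q));continue
        r=cv2.minAreaRect((q[:,:2]*1000).astype(np.float32));print(n,k,len(q),"c",np.round(r[0],1),"size",np.round(r[1],1),round(r[2],1),q.mean(0).round(4),"pcx",np.percentile(q,[1,99],axis=0).round(3).tolist())
    q=P[sel&(P[:,2]>.166)&(P[:,2]<.19)]; print(n,"knob/high", len(q));
    for lo,hi in((.5,.6),(.6,.8)):
        w=q[(q[:,0]>lo)&(q[:,0]<hi)]
        if len(w): print("  ",len(w),w.mean(0).round(4),w.min(0).round(3),w.max(0).round(3))
    yl=sel&(h[:,0]>20)&(h[:,0]<34)&(h[:,1]>120)&(P[:,2]<.15)&(P[:,0]<.56);print("tip?",yl.sum(),P[yl].mean(0) if yl.any() else '')
    g=(h[:,0]>50)&(h[:,0]<85)&(h[:,1]>70)&(P[:,0]>.4)&(P[:,0]<.72)&(P[:,1]<-.1)&(P[:,1]>-.32)&(P[:,2]>.018)&(P[:,2]<.03)
    q=P[g];r=cv2.minAreaRect((q[:,:2]*1000).astype(np.float32));print(n,"tray",len(q),r,q.mean(0))
z=np.load("top0.npz")
big=cv2.resize(z["im"][150:260,190:300][:,:,::-1],None,fx=5,fy=5,interpolation=cv2.INTER_NEAREST);cv2.imwrite("pics/crop1.png",big)
z=np.load("scene0.npz")
big=cv2.resize(z["im"][180:340,290:400][:,:,::-1],None,fx=4,fy=4,interpolation=cv2.INTER_CUBIC)[:600];cv2.imwrite("pics/crop2.png",big)
E
```

```text
top red 180 c [545.3 176.6] size [38.  46.6] 6.3 [0.5445 0.1756 0.1585] pcx [[0.525, 0.153, 0.152], [0.564, 0.201, 0.163]]
top brass 256 c [604.5 183.2] size [43.2 46.8] 7.3 [0.6045 0.1829 0.1581] pcx [[0.584, 0.16, 0.153], [0.626, 0.206, 0.164]]
top blue 262 c [671.  190.4] size [46.3 46. ] 6.3 [0.6706 0.19   0.1583] pcx [[0.648, 0.167, 0.153], [0.693, 0.214, 0.163]]
top knob/high 49
   49 [0.547  0.1767 0.1742] [0.538 0.167 0.169] [0.585 0.197 0.179]
tip? 5 [0.51838974 0.17549289 0.14316953]
top tray 338 ((561.9991455078125, -214.19358825683594), (139.22134399414062, 233.53106689453125), 89.36370086669922) [ 0.55403488 -0.21050579  0.02206025]
scene red 183 c [547.5 178.7] size [40.3 43.1] 4.8 [0.554  0.1797 0.1582] pcx [[0.528, 0.157, 0.152], [0.568, 0.201, 0.161]]
scene brass 341 c [604.9 184.9] size [49.7 45.4] 5.5 [0.6083 0.1854 0.1585] pcx [[0.581, 0.162, 0.152], [0.629, 0.208, 0.161]]
scene blue 383 c [671.2 192.1] size [48.2 44.9] 9.2 [0.6751 0.1928 0.1586] pcx [[0.648, 0.171, 0.152], [0.695, 0.215, 0.161]]
scene knob/high 73
   73 [0.5486 0.1781 0.173 ] [0.534 0.167 0.166] [0.557 0.188 0.178]
tip? 0 
scene tray 627 ((561.7308959960938, -213.36183166503906), (142.5492401123047, 240.9601287841797), 88.97056579589844) [ 0.57172636 -0.20848821  0.02139657]
```

View pics/crop1.png

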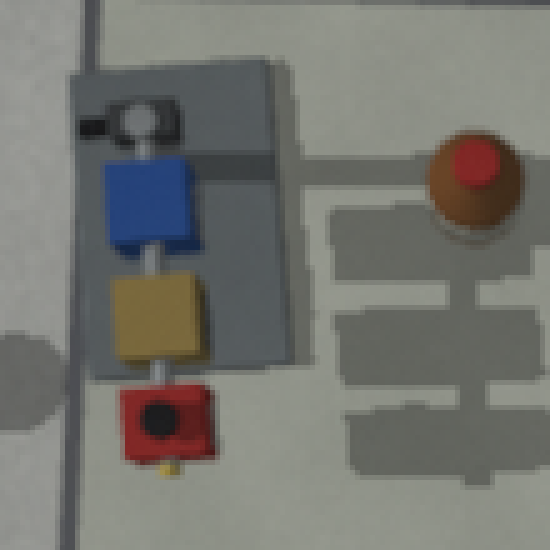

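View pics/crop2.png

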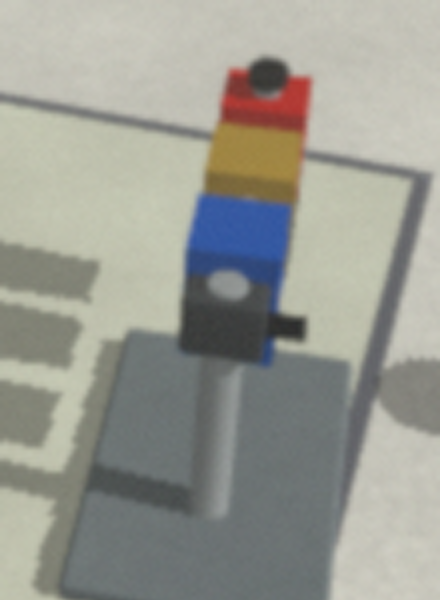

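```bash
cat >> h.py <<'E'
from scipy.spatial.transform import Rotation as Ro
# desired tool: x down, y at world heading a (deg)
def Rd(a):
    a=np.radians(a);x=np.array([0,0,-1.]);y=np.array([np.cos(a),np.sin(a),0]);return np.c_[x,y,np.cross(x,y)]
def go(s,p,a,quiet=False):
    """remaining slide/turn, units of rows, in the present tool axes and the final tool axes"""
    R=Ro.from_euler('xyz',s["tcp_rot"]).as_matrix();T=Rd(a);d=np.array(p)-s["ee_pos"]
    print("t",round(s["time"],2),"pos",s["ee_pos"].round(4),"yhead",np.degrees(np.arctan2(R[1,1],R[0,1])).round(2),"tilt",np.degrees(np.arccos(np.clip(-R[2,0],-1,1))).round(2),
      "w",round(s["grip_width"],4),"F",np.round(s["force"],1),"M",np.round(s["moment"],2))
    print(" slide(now axes)",(R.T@d/.025).round(2)," slide(final axes)",(T.T@d/.025).round(2)," turn",(np.degrees(Ro.from_matrix(R.T@T).as_rotvec())/6).round(2))
E
python3 - <<'E'
from plant import *; from h import *
s=sense();R=Ro.from_euler('xyz',s["tcp_rot"]).as_matrix();print(R.round(3))
u=np.array([np.cos(np.radians(6.3)),np.sin(np.radians(6.3)),0]);
for a in(96.3,-83.7): go(s,np.array([.5465,.1775,.19]),a)
print(onz("top",[[354,246],[354,272],[354,198],[333,235],[376,235]],.022).round(3))
print(onz("top",[[169,468/5+150]],.14), onz("top",[[190+168/5,150+472/5]],.14).round(4))
# tray in depth: rows of green by x
z=np.load("top0.npz");im,D=z["im"],z["d"];print([tuple(im[r,354]) for r in range(242,250)])
E
```

```text
[[-0.001  0.435 -0.901]
 [ 0.001 -0.901 -0.435]
 [-1.    -0.001 -0.   ]]
t 0.1 pos [ 0.2716 -0.5624  0.2496] yhead -64.23 tilt 0.08 w 0.0856 F [ 0.3  0.2 -0.2] M [-0.02 -0.01 -0.02]
 slide(now axes) [  2.42 -21.87 -22.77]  slide(final axes) [ 2.38 28.21 14.18]  turn [-2.676e+01 -2.000e-02  0.000e+00]
t 0.1 pos [ 0.2716 -0.5624  0.2496] yhead -64.23 tilt 0.08 w 0.0856 F [ 0.3  0.2 -0.2] M [-0.02 -0.01 -0.02]
 slide(now axes) [  2.42 -21.87 -22.77]  slide(final axes) [  2.38 -28.21 -14.18]  turn [3.24 0.   0.01]
[[ 0.525 -0.215  0.022]
 [ 0.445 -0.215  0.022]
 [ 0.676 -0.214  0.022]
 [ 0.558 -0.149  0.022]
 [ 0.561 -0.283  0.022]]
[[0.5150991  0.32933098 0.14      ]] [[0.5163 0.1747 0.14  ]]
[(np.uint8(78), np.uint8(79), np.uint8(83)), (np.uint8(77), np.uint8(79), np.uint8(83)), (np.uint8(63), np.uint8(77), np.uint8(70)), (np.uint8(46), np.uint8(86), np.uint8(58)), (np.uint8(54), np.uint8(83), np.uint8(63)), (np.uint8(70), np.uint8(76), np.uint8(76)), (np.uint8(77), np.uint8(79), np.uint8(83)), (np.uint8(77), np.uint8(79), np.uint8(83))]
```

```bash
python3 -m handwheel '[{"slide":[0,-1,-0.6],"angular":[0.8,0,0],"grip":0},{"slide":[0,-1,-0.6],"angular":[0.8,0,0],"grip":0},{"slide":[0,-1,-0.6],"angular":[0.8,0,0],"grip":0},{"slide":[0,-1,-0.5],"angular":[0.8,0,0],"grip":0},{"slide":[0,-1,-0.5],"angular":[0,0,0],"grip":0},{"slide":[0,-1,-0.5],"angular":[0,0,0],"grip":0},{"slide":[0,-1,-0.5],"angular":[0,0,0],"grip":0},{"slide":[0,-1,-0.5],"angular":[0,0,0],"grip":0},{"slide":[0,-1,-0.5],"angular":[0,0,0],"grip":0},{"slide":[0,-1,-0.5],"angular":[0,0,0],"grip":0}]' 40
python3 - <<'E'
from plant import *; from h import *
go(sense(),[.5465,.1775,.19],-83.7)
E
```

```text
time: 1.1
ee_pos: [0.3538, -0.2841, 0.2465]
tcp_rot: [-1.022, 1.564, 2.214]
force: [-0.4, -0.4, 0.8]
grip_width: 0.0853
t 1.1 pos [ 0.3538 -0.2841  0.2465] yhead -84.59 tilt 0.38 w 0.0853 F [-0.4 -0.4  0.8] M [ 0.04  0.01 -0.05]
 slide(now axes) [  2.33 -17.64  -9.42]  slide(final axes) [  2.26 -17.5   -9.69]  turn [-0.15  0.03  0.05]
```

```bash
python3 -m handwheel '[{"slide":[0,-1,-0.55],"angular":[0.15,0,0],"grip":0},{"slide":[0,-1,-0.55],"angular":[0,0,0],"grip":0},{"slide":[0,-1,-0.55],"angular":[0,0,0],"grip":0},{"slide":[0,-1,-0.55],"angular":[0,0,0],"grip":0},{"slide":[0,-1,-0.55],"angular":[0,0,0],"grip":0},{"slide":[0,-1,-0.55],"angular":[0,0,0],"grip":0},{"slide":[0,-1,-0.55],"angular":[0,0,0],"grip":0},{"slide":[0,-1,-0.55],"angular":[0,0,0],"grip":0},{"slide":[0,-1,-0.55],"angular":[0,0,0],"grip":0},{"slide":[0,-1,-0.55],"angular":[0,0,0],"grip":0}]'
python3 - <<'E'
from plant import *; from h import *
go(sense(),[.5465,.1775,.19],-83.7)
E
```

```text
time: 2.1
ee_pos: [0.4722, -0.0116, 0.2459]
tcp_rot: [-0.783, 1.561, 2.436]
force: [0.5, 0.1, 0.6]
grip_width: 0.0853
t 2.1 pos [ 0.4722 -0.0116  0.2459] yhead -85.56 tilt 0.57 w 0.0853 F [0.5 0.1 0.6] M [-0.02 -0.06 -0.03]
 slide(now axes) [ 2.26 -7.3  -3.57]  slide(final axes) [ 2.24 -7.19 -3.79]  turn [-0.31  0.07  0.07]
```

```bash
python3 -m handwheel '[{"slide":[0,-1,-0.5],"angular":[-0.15,0.03,0.03],"grip":0},{"slide":[0,-1,-0.5],"angular":[-0.15,0.03,0.03],"grip":0},{"slide":[0,-1,-0.5],"angular":[0,0,0],"grip":0},{"slide":[0,-1,-0.5],"angular":[0,0,0],"grip":0},{"slide":[0.2,-1,-0.5],"angular":[0,0,0],"grip":0},{"slide":[0.4,-1,-0.5],"angular":[0,0,0],"grip":0},{"slide":[0.6,-0.7,-0.4],"angular":[0,0,0],"grip":0},{"slide":[0.4,-0.4,-0.3],"angular":[0,0,0],"grip":0},{"slide":[0.2,0,0],"angular":[0,0,0],"grip":0},{"slide":[0,0,0],"angular":[0,0,0],"grip":0}]'
python3 - <<'E'
from plant import *; from h import *
go(sense(),[.5465,.1775,.137],-83.7)
E
```

```text
time: 3.1
ee_pos: [0.5472, 0.1854, 0.197]
tcp_rot: [-0.021, 1.567, -3.048]
force: [-0.9, -0.3, 0.4]
grip_width: 0.0855
t 3.1 pos [0.5472 0.1854 0.197 ] yhead -83.42 tilt 0.22 w 0.0855 F [-0.9 -0.3  0.4] M [ 0.02 -0.05  0.06]
 slide(now axes) [2.4  0.31 0.05]  slide(final axes) [2.4  0.31 0.06]  turn [0.05 0.04 0.  ]
```

```bash
python3 -m handwheel '[{"slide":[0,0.3,0.05],"angular":[0,0,0],"grip":0},{"slide":[0.6,0,0],"angular":[0,0,0],"grip":0},{"slide":[0.6,0,0],"angular":[0,0,0],"grip":0},{"slide":[0.6,0,0],"angular":[0,0,0],"grip":0},{"slide":[0.6,0,0],"angular":[0,0,0],"grip":0},{"slide":[0,0,0],"angular":[0,0,0],"grip":0},{"slide":[0,0,0],"angular":[0,0,0],"grip":0.2},{"slide":[0,0,0],"angular":[0,0,0],"grip":0.35},{"slide":[0,0,0],"angular":[0,0,0],"grip":0.4},{"slide":[0,0,0],"angular":[0,0,0],"grip":0.45}]' 40
python3 - <<'E'
from plant import *; from h import *
go(sense(),[.5465,.1775,.137],-83.7)
E
```

```text
time: 4.1
ee_pos: [0.5466, 0.1743, 0.1381]
tcp_rot: [-1.81, 1.564, 1.437]
force: [0.0, -0.5, 0.2]
grip_width: 0.0473
t 4.1 pos [0.5466 0.1743 0.1381] yhead -83.95 tilt 0.36 w 0.0473 F [ 0.  -0.5  0.2] M [ 0.18  0.07 -0.02]
 slide(now axes) [ 0.05 -0.13 -0.01]  slide(final axes) [ 0.04 -0.13 -0.01]  turn [-0.04 -0.01  0.06]
```

```bash
python3 -m handwheel '[{"slide":[0,-0.12,0],"angular":[0,0,0],"grip":0.42},{"slide":[0,0,0],"angular":[0,0,0],"grip":0.6},{"slide":[0,0,0],"angular":[0,0,0],"grip":0.8},{"slide":[0,0,0],"angular":[0,0,0],"grip":0.8},{"slide":[0,0,0],"angular":[0,0,0],"grip":0.8},{"slide":[-0.12,0,0],"angular":[0,0,0],"grip":0.8},{"slide":[-0.12,0,0],"angular":[0,0,0],"grip":0.8},{"slide":[0,0,0],"angular":[0,0,0],"grip":0.8},{"slide":[0,0,0],"angular":[0,0,0],"grip":0.8},{"slide":[0,0,0],"angular":[0,0,0],"grip":0.8}]' 40
python3 - <<'E'
from plant import *; from h import *
s=sense();go(s,[.5465,.1775,.144],-83.7);print(s["effort"].round(2))
E
```

```text
time: 5.1
ee_pos: [0.5469, 0.1769, 0.1461]
tcp_rot: [-2.154, 1.564, 1.093]
force: [0.0, -0.3, -0.7]
grip_width: 0.0464
t 5.1 pos [0.5469 0.1769 0.1461] yhead -83.96 tilt 0.4 w 0.0464 F [ 0.  -0.3 -0.7] M [0.02 0.02 0.03]
 slide(now axes) [ 0.08 -0.03  0.01]  slide(final axes) [ 0.08 -0.03  0.01]  turn [-0.04 -0.04  0.06]
[-1.000e-02 -5.433e+01 -2.255e+01  2.000e-02 -2.000e-02 -0.000e+00]
```

```bash
python3 -m handwheel '[{"slide":[0.05,0,0.3],"angular":[-0.04,0,0.05],"grip":0.8},{"slide":[0,0,0.5],"angular":[0,0,0],"grip":0.8},{"slide":[0,0,0.6],"angular":[0,0,0],"grip":0.8},{"slide":[0,0,0.6],"angular":[0,0,0],"grip":0.8},{"slide":[0,0,0.6],"angular":[0,0,0],"grip":0.8},{"slide":[0,0,0.6],"angular":[0,0,0],"grip":0.8},{"slide":[0,0,0.4],"angular":[0,0,0],"grip":0.8},{"slide":[0,0.3,0],"angular":[0,0,0],"grip":0.8},{"slide":[0,0.7,0],"angular":[0,0,0],"grip":0.8},{"slide":[0,1,0],"angular":[0,0,0],"grip":0.8}]'
python3 - <<'E'
from plant import *; from h import *
s=sense();go(s,[.487,-.214,.10],-91)
E
```

```text
time: 6.1
ee_pos: [0.4527, 0.1159, 0.1438]
tcp_rot: [2.687, 1.569, -0.339]
force: [0.2, -0.8, -1.5]
grip_width: 0.0463
t 6.1 pos [0.4527 0.1159 0.1438] yhead -83.38 tilt 0.08 w 0.0463 F [ 0.2 -0.8 -1.5] M [-0.   -0.04  0.01]
 slide(now axes) [ 1.76 13.27  0.16]  slide(final axes) [ 1.75 13.17 -1.6 ]  turn [ 1.27 -0.01 -0.  ]
```

```bash
python3 -m handwheel '[{"slide":[0,1,0],"angular":[0.4,0,0],"grip":0.8},{"slide":[0,1,-0.1],"angular":[0.4,0,0],"grip":0.8},{"slide":[0,1,-0.2],"angular":[0.4,0,0],"grip":0.8},{"slide":[0,1,-0.2],"angular":[0,0,0],"grip":0.8},{"slide":[0,1,-0.2],"angular":[0,0,0],"grip":0.8},{"slide":[0,1,-0.2],"angular":[0,0,0],"grip":0.8},{"slide":[0,1,-0.2],"angular":[0,0,0],"grip":0.8},{"slide":[0,1,-0.2],"angular":[0,0,0],"grip":0.8},{"slide":[0,1,-0.2],"angular":[0,0,0],"grip":0.8},{"slide":[0,1,-0.1],"angular":[0,0,0],"grip":0.8}]'
python3 - <<'E'
from plant import *; from h import *
s=sense();go(s,[.487,-.214,.052],-91)
E
```

```text
time: 7.1
ee_pos: [0.5007, -0.1494, 0.1457]
tcp_rot: [2.913, 1.561, -0.243]
force: [0.2, 0.5, -1.1]
grip_width: 0.047
t 7.1 pos [ 0.5007 -0.1494  0.1457] yhead -90.83 tilt 0.55 w 0.047 F [ 0.2  0.5 -1.1] M [-0.03 -0.01  0.03]
 slide(now axes) [3.75 2.58 0.55]  slide(final axes) [3.75 2.59 0.5 ]  turn [ 0.03 -0.09 -0.02]
```

```bash
python3 -m handwheel '[{"slide":[0,0.7,0.2],"angular":[0,-0.05,0],"grip":0.8},{"slide":[0.3,0.6,0.2],"angular":[0,0,0],"grip":0.8},{"slide":[0.5,0.4,0.1],"angular":[0,0,0],"grip":0.8},{"slide":[0.7,0.2,0],"angular":[0,0,0],"grip":0.8},{"slide":[0.7,0,0],"angular":[0,0,0],"grip":0.8},{"slide":[0.5,0,0],"angular":[0,0,0],"grip":0.8},{"slide":[0.3,0,0],"angular":[0,0,0],"grip":0.8},{"slide":[0.1,0,0],"angular":[0,0,0],"grip":0.8},{"slide":[0,0,0],"angular":[0,0,0],"grip":0.8},{"slide":[0,0,0],"angular":[0,0,0],"grip":0.8}]'
python3 - <<'E'
from plant import *; from h import *
s=sense();go(s,[.487,-.214,.052],-91)
E
```

```text
time: 8.1
ee_pos: [0.4897, -0.2062, 0.0642]
tcp_rot: [2.651, 1.56, -0.509]
force: [0.5, -0.5, -1.6]
grip_width: 0.0461
t 8.1 pos [ 0.4897 -0.2062  0.0642] yhead -91.08 tilt 0.6 w 0.0461 F [ 0.5 -0.5 -1.6] M [ 0.    0.02 -0.03]
 slide(now axes) [0.49 0.31 0.11]  slide(final axes) [0.49 0.31 0.1 ]  turn [-0.01 -0.09 -0.05]
```

```bash
python3 -m handwheel '[{"slide":[0.15,0.2,0.1],"angular":[0,-0.09,-0.05],"grip":0.8},{"slide":[0.15,0,0],"angular":[0,0,0],"grip":0.8},{"slide":[0.1,0,0],"angular":[0,0,0],"grip":0.8},{"slide":[0.05,0,0],"angular":[0,0,0],"grip":0.8},{"slide":[0,0,0],"angular":[0,0,0],"grip":0.8},{"slide":[0,0,0],"angular":[0,0,0],"grip":0.8}, {"slide":[0,0,0],"angular":[0,0,0],"grip":0.8},{"slide":[0.04,0,0],"angular":[0,0,0],"grip":0.8},{"slide":[0.04,0,0],"angular":[0,0,0],"grip":0.8},{"slide":[0,0,0],"angular":[0,0,0],"grip":0.8}]'
python3 - <<'E'
from plant import *; from h import *
s=sense();go(s,[.487,-.214,.050],-91)
E
```

```text
time: 9.1
ee_pos: [0.4886, -0.2119, 0.0523]
tcp_rot: [2.85, 1.568, -0.31]
force: [0.9, -0.3, -1.8]
grip_width: 0.046
t 9.1 pos [ 0.4886 -0.2119  0.0523] yhead -91.04 tilt 0.19 w 0.046 F [ 0.9 -0.3 -1.8] M [ 0.03  0.01 -0.07]
 slide(now axes) [0.09 0.08 0.06]  slide(final axes) [0.09 0.08 0.06]  turn [-0.01 -0.03 -0.01]
```

```bash
python3 -m handwheel '[{"slide":[0.05,0,0],"angular":[0,0,0],"grip":0.8},{"slide":[0.04,0,0],"angular":[0,0,0],"grip":0.8},{"slide":[0.04,0,0],"angular":[0,0,0],"grip":0.8},{"slide":[0.03,0,0],"angular":[0,0,0],"grip":0.8},{"slide":[0,0,0],"angular":[0,0,0],"grip":0.8},{"slide":[0,0,0],"angular":[0,0,0],"grip":0.6},{"slide":[0,0,0],"angular":[0,0,0],"grip":0.4},{"slide":[0,0,0],"angular":[0,0,0],"grip":0.3},{"slide":[0,0,0],"angular":[0,0,0],"grip":0.2},{"slide":[0,0,0],"angular":[0,0,0],"grip":0.15}]'
python3 - <<'E'
from plant import *; from h import *
s=sense();go(s,[.487,-.214,.050],-91)
E
```

```text
time: 10.1
ee_pos: [0.4894, -0.2121, 0.0504]
tcp_rot: [2.799, 1.566, -0.36]
force: [-0.6, 0.5, -0.3]
grip_width: 0.0725
t 10.1 pos [ 0.4894 -0.2121  0.0504] yhead -91.03 tilt 0.28 w 0.0725 F [-0.6  0.5 -0.3] M [-0.01  0.01  0.04]
 slide(now axes) [0.01 0.08 0.09]  slide(final axes) [0.01 0.08 0.09]  turn [-0.   -0.04 -0.02]
```

```bash
python3 -m handwheel '[{"slide":[-0.3,0,0],"angular":[0,0,0],"grip":0.1},{"slide":[-0.8,0,0],"angular":[0,0,0],"grip":0},{"slide":[-1,0,0],"angular":[0,0,0],"grip":0},{"slide":[-1,0,0],"angular":[0,0,0],"grip":0},{"slide":[-1,0,0],"angular":[0,0,0],"grip":0},{"slide":[-1,-0.4,0],"angular":[-0.4,0,0],"grip":0},{"slide":[-0.6,-1,-0.2],"angular":[-0.4,0,0],"grip":0},{"slide":[-0.2,-1,-0.2],"angular":[-0.4,0,0],"grip":0},{"slide":[0,-1,-0.2],"angular":[0,0,0],"grip":0},{"slide":[0,-1,-0.2],"angular":[0,0,0],"grip":0}]'
python3 - <<'E'
from plant import *; from h import *
s=sense();go(s,[.605,.184,.19],-83.7)
im,d=read_camera("top");np.savez("top1.npz",im=im,d=d);cv2.imwrite("pics/top1.png",cv2.resize(im[140:300,190:400,::-1],None,fx=3.5,fy=3.5))
P=pts("top",masks(im)["red"],d)
def st(lo,hi):
    v,u=np.nonzero(d>0);c,r=ray("top",np.c_[u,v]);P=c+r*d[v,u][:,None]
    h=cv2.cvtColor(im,cv2.COLOR_RGB2HSV)[v,u].astype(int)
    m=((h[:,0]<8)|(h[:,0]>172))&(h[:,1]>120)&(P[:,1]<-.13)&(P[:,1]>-.3)&(P[:,0]<.56)
    q=P[m];print(len(q));q=q[abs(q[:,2]-.071)<.008];print(len(q),q.mean(0) if len(q) else'',cv2.minAreaRect((q[:,:2]*1000).astype(np.float32)))
st(0,0)
E
```

```text
time: 11.1
ee_pos: [0.5017, -0.0999, 0.2088]
tcp_rot: [2.75, 1.561, -0.284]
force: [0.2, -0.2, 0.4]
grip_width: 0.0855
t 11.1 pos [ 0.5017 -0.0999  0.2088] yhead -83.83 tilt 0.54 w 0.0855 F [ 0.2 -0.2  0.4] M [0.01 0.01 0.  ]
 slide(now axes) [  0.76 -10.85  -5.32]  slide(final axes) [  0.75 -10.84  -5.35]  turn [-0.02 -0.08 -0.03]
0
0  ((0.0, 0.0), (0.0, 0.0), 0.0)
```

View pics/top1.png

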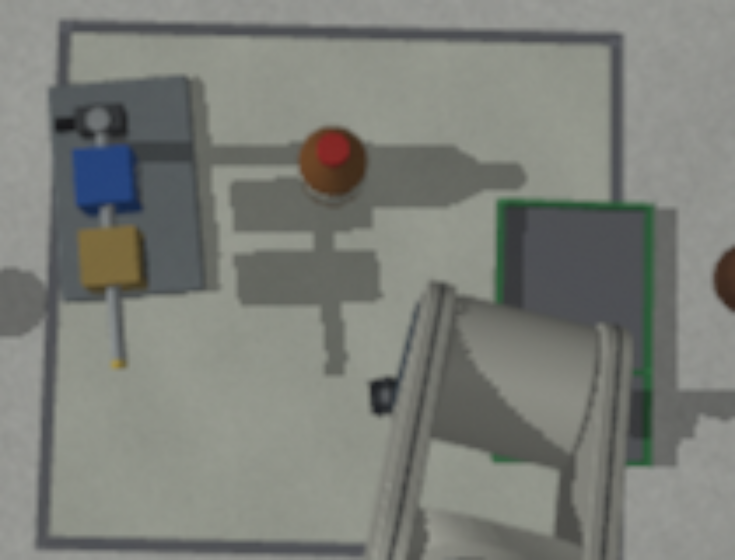

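The arm hides the small bay in this view. The brass (110,258) and blue (104,180) still hang where they were, and the bar's tip shows at (117,365). I'll check the collar once the arm has moved on.

```bash
python3 -m handwheel '[{"slide":[0,-1,-0.5],"angular":[0,-0.08,-0.03],"grip":0},{"slide":[0,-1,-0.5],"angular":[0,0,0],"grip":0},{"slide":[0,-1,-0.5],"angular":[0,0,0],"grip":0},{"slide":[0,-1,-0.5],"angular":[0,0,0],"grip":0},{"slide":[0,-1,-0.5],"angular":[0,0,0],"grip":0},{"slide":[0,-1,-0.5],"angular":[0,0,0],"grip":0},{"slide":[0,-1,-0.5],"angular":[0,0,0],"grip":0},{"slide":[0,-1,-0.5],"angular":[0,0,0],"grip":0},{"slide":[0,-1,-0.5],"angular":[0,0,0],"grip":0},{"slide":[0,-0.7,-0.3],"angular":[0,0,0],"grip":0}]'
python3 - <<'E'
from plant import *; from h import *
s=sense();go(s,[.605,.184,.137],-83.7)
im,d=read_camera("top");np.savez("top2.npz",im=im,d=d);cv2.imwrite("pics/top2.png",cv2.resize(im[140:300,190:400,::-1],None,fx=3.5,fy=3.5))
v,u=np.nonzero(d>0);c,r=ray("top",np.c_[u,v]);P=c+r*d[v,u][:,None]
h=cv2.cvtColor(im,cv2.COLOR_RGB2HSV)[v,u].astype(int)
m=((h[:,0]<8)|(h[:,0]>172))&(h[:,1]>120)&(P[:,1]<-.13)&(P[:,1]>-.3)&(P[:,0]<.56)
q=P[m];q=q[abs(q[:,2]-.071)<.008];print(len(q),q.mean(0) if len(q) else'',cv2.minAreaRect((q[:,:2]*1000).astype(np.float32)))
E
```

```text
time: 12.15
ee_pos: [0.5964, 0.1661, 0.2146]
tcp_rot: [-3.051, 1.567, 0.199]
force: [0.5, 0.7, -1.0]
grip_width: 0.0855
t 12.15 pos [0.5964 0.1661 0.2146] yhead -83.8 tilt 0.19 w 0.0855 F [ 0.5  0.7 -1. ] M [ 0.03 -0.05  0.01]
 slide(now axes) [ 3.11 -0.68 -0.41]  slide(final axes) [ 3.1  -0.68 -0.42]  turn [-0.02 -0.03  0.  ]
153 [ 0.48846565 -0.20944397  0.07043877] ((488.7873229980469, -211.0966796875), (46.57265090942383, 37.63094711303711), 87.3697280883789)
```

View pics/top2.png

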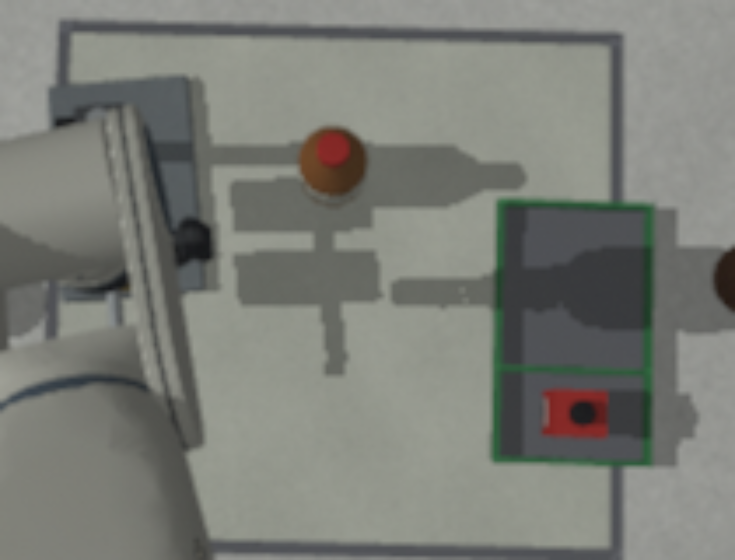

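The collar stands in the small bay at (582,413). Its top is 0.070 m high, which is right for upright. Now down onto the brass.

```bash
python3 -m handwheel '[{"slide":[0.3,-0.5,-0.3],"angular":[0,-0.03,0],"grip":0},{"slide":[0.5,-0.1,-0.1],"angular":[0,0,0],"grip":0},{"slide":[0.5,0,0],"angular":[0,0,0],"grip":0},{"slide":[0.5,0,0],"angular":[0,0,0],"grip":0},{"slide":[0.5,0,0],"angular":[0,0,0],"grip":0},{"slide":[0.4,0,0],"angular":[0,0,0],"grip":0},{"slide":[0.2,0,0],"angular":[0,0,0],"grip":0},{"slide":[0,0,0],"angular":[0,0,0],"grip":0.1},{"slide":[0,0,0],"angular":[0,0,0],"grip":0.2},{"slide":[0,0,0],"angular":[0,0,0],"grip":0.3}]' 80
python3 - <<'E'
from plant import *; from h import *
s=sense();go(s,[.605,.184,.137],-83.7)
E
```

```text
time: 13.2
ee_pos: [0.604, 0.182, 0.134]
tcp_rot: [0.084, 1.567, -2.95]
force: [0.6, -0.0, -0.0]
grip_width: 0.0602
t 13.2 pos [0.604 0.182 0.134] yhead -83.87 tilt 0.24 w 0.0602 F [ 0.6 -0.  -0. ] M [ 0.01 -0.02 -0.  ]
 slide(now axes) [-0.12 -0.07 -0.05]  slide(final axes) [-0.12 -0.07 -0.05]  turn [-0.03  0.04 -0.  ]
```

```bash
python3 -m handwheel '[{"slide":[-0.15,-0.07,-0.05],"angular":[0,0.04,0],"grip":0.4},{"slide":[0,0,0],"angular":[0,0,0],"grip":0.5},{"slide":[0,0,0],"angular":[0,0,0],"grip":0.8},{"slide":[0,0,0],"angular":[0,0,0],"grip":0.8},{"slide":[0,0,0],"angular":[0,0,0],"grip":0.8},{"slide":[0,0,0],"angular":[0,0,0],"grip":0.8},{"slide":[0,0,0],"angular":[0,0,0],"grip":0.8},{"slide":[0,0,0],"angular":[0,0,0],"grip":0.8},{"slide":[0,0,0],"angular":[0,0,0],"grip":0.8},{"slide":[0,0,0],"angular":[0,0,0],"grip":0.8}]' 80
python3 - <<'E'
from plant import *; from h import *
s=sense();go(s,s["ee_pos"]+[0,0,.006],-83.7)
E
```

```text
time: 14.2
ee_pos: [0.6057, 0.1845, 0.1394]
tcp_rot: [-3.049, 1.568, 0.2]
force: [-0.1, -0.1, -1.4]
grip_width: 0.0452
t 14.2 pos [0.6057 0.1845 0.1394] yhead -83.85 tilt 0.14 w 0.0452 F [-0.1 -0.1 -1.4] M [ 0.02 -0.   -0.01]
 slide(now axes) [-0.24 -0.   -0.  ]  slide(final axes) [-0.24  0.    0.  ]  turn [-0.03 -0.02  0.  ]
```

```bash
python3 -m handwheel '[{"slide":[-0.12,0,0],"angular":[0,0,0],"grip":0.8},{"slide":[-0.1,0,0],"angular":[0,0,0],"grip":0.8},{"slide":[0,0,0],"angular":[0,0,0],"grip":0.8},{"slide":[0,0,0.3],"angular":[0,0,0],"grip":0.8},{"slide":[0,0,0.5],"angular":[0,0,0],"grip":0.8},{"slide":[0,0,0.5],"angular":[0,0,0],"grip":0.8},{"slide":[0,0,0.5],"angular":[0,0,0],"grip":0.8},{"slide":[0,0,0.3],"angular":[0,0,0],"grip":0.8},{"slide":[0,0,0],"angular":[0,0,0],"grip":0.8},{"slide":[0,0,0],"angular":[0,0,0],"grip":0.8}]'
python3 - <<'E'
from plant import *; from h import *
s=sense();go(s,np.array([.6057,.1845,.145])-.135*np.array([.994,.11,0]),-83.7)
E
```

```text
time: 15.2
ee_pos: [0.5448, 0.1774, 0.1433]
tcp_rot: [0.249, 1.567, -2.785]
force: [-0.4, 0.5, -6.4]
grip_width: 0.045
t 15.2 pos [0.5448 0.1774 0.1433] yhead -83.84 tilt 0.23 w 0.045 F [-0.4  0.5 -6.4] M [-0.01  0.01  0.01]
 slide(now axes) [-0.05 -0.01  2.95]  slide(final axes) [-0.07 -0.01  2.95]  turn [-0.02  0.04 -0.01]
```

```bash
python3 -m handwheel '[{"slide":[-0.03,0,0.4],"angular":[0,0,0],"grip":0.8},{"slide":[-0.02,0,0.5],"angular":[0,0,0],"grip":0.8},{"slide":[0,0,0.6],"angular":[0,0,0],"grip":0.8},{"slide":[0,0,0.6],"angular":[0,0,0],"grip":0.8},{"slide":[0,0,0.5],"angular":[0,0,0],"grip":0.8},{"slide":[-0.1,0,0.4],"angular":[0,0,0],"grip":0.8},{"slide":[-0.3,0.2,0],"angular":[0,0,0],"grip":0.8},{"slide":[-0.4,0.6,0],"angular":[0.2,0,0],"grip":0.8},{"slide":[-0.4,0.9,0],"angular":[0.3,0,0],"grip":0.8},{"slide":[-0.3,1,0],"angular":[0.4,0,0],"grip":0.8}]'
python3 - <<'E'
from plant import *; from h import *
s=sense();go(s,[.637,-.214,.18],-91)
E
```

```text
time: 16.2
ee_pos: [0.4719, 0.0998, 0.186]
tcp_rot: [1.019, 1.57, -2.11]
force: [1.2, -0.4, -4.8]
grip_width: 0.0453
t 16.2 pos [0.4719 0.0998 0.186 ] yhead -89.27 tilt 0.07 w 0.0453 F [ 1.2 -0.4 -4.8] M [-0.04 -0.05 -0.02]
 slide(now axes) [ 0.25 12.64 -6.44]  slide(final axes) [ 0.24 12.44 -6.82]  turn [ 0.29  0.01 -0.01]
```

```bash
python3 -m handwheel '[{"slide":[0,1,-0.4],"angular":[0.2,0,0],"grip":0.8},{"slide":[0,1,-0.5],"angular":[0.1,0,0],"grip":0.8},{"slide":[0,1,-0.5],"angular":[0,0,0],"grip":0.8},{"slide":[0,1,-0.5],"angular":[0,0,0],"grip":0.8},{"slide":[0,1,-0.5],"angular":[0,0,0],"grip":0.8},{"slide":[0,1,-0.6],"angular":[0,0,0],"grip":0.8},{"slide":[0,1,-0.6],"angular":[0,0,0],"grip":0.8},{"slide":[0,1,-0.6],"angular":[0,0,0],"grip":0.8},{"slide":[0,1,-0.6],"angular":[0,0,0],"grip":0.8},{"slide":[0,0.9,-0.6],"angular":[0,0,0],"grip":0.8}]'
python3 - <<'E'
from plant import *; from h import *
s=sense();go(s,[.637,-.214,.060],-91)
E
```

```text
time: 17.2
ee_pos: [0.6103, -0.176, 0.2011]
tcp_rot: [2.889, 1.553, -0.289]
force: [0.1, 0.8, -4.5]
grip_width: 0.0449
t 17.2 pos [ 0.6103 -0.176   0.2011] yhead -92.1 tilt 1.02 w 0.0449 F [ 0.1  0.8 -4.5] M [ 0.05 -0.01 -0.01]
 slide(now axes) [ 5.67  1.46 -1.02]  slide(final axes) [ 5.64  1.5  -1.09]  turn [-0.18 -0.16 -0.04]
```

```bash
python3 -m handwheel '[{"slide":[0.2,0.5,-0.5],"angular":[-0.1,-0.1,-0.02],"grip":0.8},{"slide":[0.5,0.4,-0.3],"angular":[-0.08,-0.06,-0.02],"grip":0.8},{"slide":[0.8,0.2,-0.1],"angular":[0,0,0],"grip":0.8},{"slide":[0.8,0,0],"angular":[0,0,0],"grip":0.8},{"slide":[0.8,0,0],"angular":[0,0,0],"grip":0.8},{"slide":[0.7,0,0],"angular":[0,0,0],"grip":0.8},{"slide":[0.6,0,0],"angular":[0,0,0],"grip":0.8},{"slide":[0.4,0,0],"angular":[0,0,0],"grip":0.8},{"slide":[0.2,0,0],"angular":[0,0,0],"grip":0.8},{"slide":[0,0,0],"angular":[0,0,0],"grip":0.8}]'
python3 - <<'E'
from plant import *; from h import *
s=sense();go(s,[.637,-.214,.051],-91)
E
```

```text
time: 18.2
ee_pos: [0.6338, -0.22, 0.0736]
tcp_rot: [2.56, 1.563, -0.614]
force: [0.1, -0.0, -4.6]
grip_width: 0.0453
t 18.2 pos [ 0.6338 -0.22    0.0736] yhead -91.86 tilt 0.46 w 0.0453 F [ 0.1 -0.  -4.6] M [ 0.   -0.03 -0.03]
 slide(now axes) [ 0.9  -0.25 -0.11]  slide(final axes) [ 0.91 -0.24 -0.12]  turn [-0.14 -0.06 -0.04]
```

```bash
python3 -m handwheel '[{"slide":[0.2,-0.1,-0.1],"angular":[-0.14,-0.06,-0.04],"grip":0.8},{"slide":[0.2,0,0],"angular":[0,0,0],"grip":0.8},{"slide":[0.2,0,0],"angular":[0,0,0],"grip":0.8},{"slide":[0.1,0,0],"angular":[0,0,0],"grip":0.8},{"slide":[0.05,0,0],"angular":[0,0,0],"grip":0.8},{"slide":[0.05,0,0],"angular":[0,0,0],"grip":0.8},{"slide":[0.05,0,0],"angular":[0,0,0],"grip":0.8},{"slide":[0,0,0],"angular":[0,0,0],"grip":0.8},{"slide":[0,0,0],"angular":[0,0,0],"grip":0.8},{"slide":[0,0,0],"angular":[0,0,0],"grip":0.8}]'
python3 - <<'E'
from plant import *; from h import *
s=sense();go(s,[.637,-.214,.050],-91)
E
```

```text
time: 19.2
ee_pos: [0.639, -0.2178, 0.0537]
tcp_rot: [2.817, 1.566, -0.34]
force: [-0.0, -0.2, -5.8]
grip_width: 0.0451
t 19.2 pos [ 0.639  -0.2178  0.0537] yhead -90.91 tilt 0.3 w 0.0451 F [-0.  -0.2 -5.8] M [ 0.01 -0.03 -0.07]
 slide(now axes) [ 0.15 -0.15  0.08]  slide(final axes) [ 0.15 -0.15  0.08]  turn [ 0.01 -0.05 -0.02]
```

```bash
python3 -m handwheel '[{"slide":[0.05,0,0.05],"angular":[0,-0.05,0],"grip":0.8},{"slide":[0.04,0,0],"angular":[0,0,0],"grip":0.8},{"slide":[0.04,0,0],"angular":[0,0,0],"grip":0.8},{"slide":[0.04,0,0],"angular":[0,0,0],"grip":0.8},{"slide":[0.04,0,0],"angular":[0,0,0],"grip":0.8},{"slide":[0.04,0,0],"angular":[0,0,0],"grip":0.8},{"slide":[0.04,0,0],"angular":[0,0,0],"grip":0.8},{"slide":[0,0,0],"angular":[0,0,0],"grip":0.8},{"slide":[0,0,0],"angular":[0,0,0],"grip":0.8},{"slide":[0,0,0],"angular":[0,0,0],"grip":0.8}]'
python3 - <<'E'
from plant import *; from h import *
s=sense();go(s,[.637,-.214,.050],-91)
E
```

```text
time: 20.2
ee_pos: [0.6381, -0.2181, 0.0515]
tcp_rot: [1.791, 1.569, -1.366]
force: [-1.8, -0.0, 0.2]
grip_width: 0.0453
t 20.2 pos [ 0.6381 -0.2181  0.0515] yhead -90.92 tilt 0.11 w 0.0453 F [-1.8 -0.   0.2] M [ 0.13  0.3  -0.01]
 slide(now axes) [ 0.06 -0.16  0.05]  slide(final axes) [ 0.06 -0.16  0.05]  turn [ 0.01 -0.   -0.02]
```

Weight is on the floor (force about 0), so I'll release and lift.

```bash
python3 -m handwheel '[{"slide":[0,0,0],"angular":[0,0,0],"grip":0.5},{"slide":[0,0,0],"angular":[0,0,0],"grip":0.3},{"slide":[0,0,0],"angular":[0,0,0],"grip":0.2},{"slide":[0,0,0],"angular":[0,0,0],"grip":0.1},{"slide":[-0.3,0,0],"angular":[0,0,0],"grip":0.1},{"slide":[-0.8,0,0],"angular":[0,0,0],"grip":0},{"slide":[-1,0,0],"angular":[0,0,0],"grip":0},{"slide":[-1,0,0],"angular":[0,0,0],"grip":0},{"slide":[-1,0,0],"angular":[0,0,0],"grip":0},{"slide":[-1,0,0],"angular":[0,0,0],"grip":0}]'
python3 -m handwheel '[{"slide":[-0.8,-0.4,0],"angular":[-0.3,0,0],"grip":0},{"slide":[-0.5,-1,0.2],"angular":[-0.4,0,0],"grip":0},{"slide":[-0.2,-1,0.1],"angular":[-0.4,0,0],"grip":0},{"slide":[0,-1,0],"angular":[0,0,0],"grip":0},{"slide":[0,-1,0],"angular":[0,0,0],"grip":0},{"slide":[0,-1,0],"angular":[0,0,0],"grip":0},{"slide":[0,-1,0],"angular":[0,0,0],"grip":0},{"slide":[0,-1,0],"angular":[0,0,0],"grip":0},{"slide":[0,-1,0],"angular":[0,0,0],"grip":0},{"slide":[0,-1,0],"angular":[0,0,0],"grip":0}]'
python3 - <<'E'
from plant import *; from h import *
s=sense();go(s,[.671,.1915,.19],-83.7)
E
```

```text
time: 21.2
ee_pos: [0.6378, -0.2177, 0.1831]
tcp_rot: [0.9, 1.569, -2.258]
force: [0.3, 0.3, -1.2]
grip_width: 0.0857
time: 22.2
ee_pos: [0.6144, 0.02, 0.2357]
tcp_rot: [2.73, 1.549, -0.313]
force: [0.1, 0.6, -0.2]
grip_width: 0.0852
t 22.2 pos [0.6144 0.02   0.2357] yhead -84.37 tilt 1.24 w 0.0852 F [ 0.1  0.6 -0.2] M [0.01 0.02 0.07]
 slide(now axes) [ 1.83 -6.62 -2.89]  slide(final axes) [ 1.83 -6.57 -3.  ]  turn [-0.11 -0.19 -0.08]
```

```bash
python3 -m handwheel '[{"slide":[0,-1,-0.4],"angular":[-0.06,-0.1,-0.04],"grip":0},{"slide":[0,-1,-0.5],"angular":[-0.05,-0.09,-0.04],"grip":0},{"slide":[0,-1,-0.5],"angular":[0,0,0],"grip":0},{"slide":[0,-1,-0.5],"angular":[0,0,0],"grip":0},{"slide":[0.1,-1,-0.5],"angular":[0,0,0],"grip":0},{"slide":[0.2,-0.6,-0.3],"angular":[0,0,0],"grip":0},{"slide":[0.2,-0.2,-0.1],"angular":[0,0,0],"grip":0},{"slide":[0,0,0],"angular":[0,0,0],"grip":0},{"slide":[0,0,0],"angular":[0,0,0],"grip":0},{"slide":[0,0,0],"angular":[0,0,0],"grip":0}]'
python3 - <<'E'
from plant import *; from h import *
s=sense();go(s,[.671,.1915,.138],-83.7)
im,d=read_camera("top");np.savez("top3.npz",im=im,d=d);cv2.imwrite("pics/top3.png",cv2.resize(im[140:300,190:400,::-1],None,fx=3.5,fy=3.5))
im,d=read_camera("scene");np.savez("scene3.npz",im=im,d=d);cv2.imwrite("pics/scene3.png",cv2.resize(im[150:350,130:430,::-1],None,fx=2.6,fy=2.6))
E
```

```text
time: 23.2
ee_pos: [0.669, 0.1792, 0.2282]
tcp_rot: [3.019, 1.567, -0.01]
force: [-0.9, 0.7, 0.4]
grip_width: 0.0855
t 23.2 pos [0.669  0.1792 0.2282] yhead -83.53 tilt 0.24 w 0.0855 F [-0.9  0.7  0.4] M [-0.01 -0.01 -0.03]
 slide(now axes) [ 3.61 -0.48 -0.12]  slide(final axes) [ 3.61 -0.48 -0.13]  turn [ 0.03 -0.04 -0.  ]
```

View pics/top3.png

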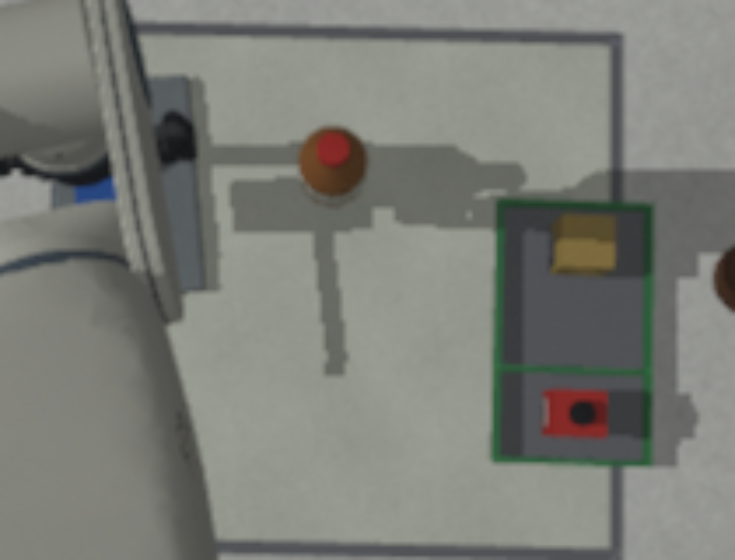

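View pics/scene3.png

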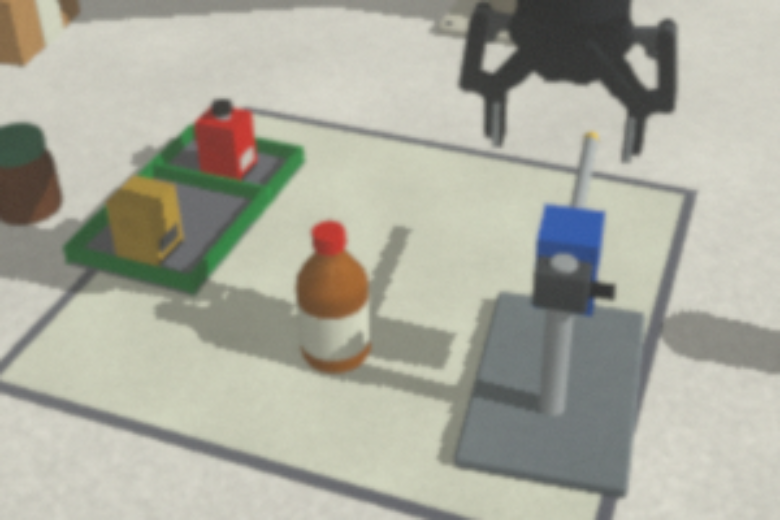

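Brass stands upright in the long bay (top view, 585,243) and the collar is unchanged. The bottle is untouched, and the blue spacer still hangs next to the post. Now down onto the blue.

```bash
python3 -m handwheel '[{"slide":[0.3,-0.3,-0.1],"angular":[0,-0.04,0],"grip":0},{"slide":[0.5,-0.1,0],"angular":[0,0,0],"grip":0},{"slide":[0.6,0,0],"angular":[0,0,0],"grip":0},{"slide":[0.6,0,0],"angular":[0,0,0],"grip":0},{"slide":[0.6,0,0],"angular":[0,0,0],"grip":0},{"slide":[0.4,0,0],"angular":[0,0,0],"grip":0},{"slide":[0.2,0,0],"angular":[0,0,0],"grip":0},{"slide":[0,0,0],"angular":[0,0,0],"grip":0.1},{"slide":[0,0,0],"angular":[0,0,0],"grip":0.2},{"slide":[0,0,0],"angular":[0,0,0],"grip":0.3}]' 50
python3 - <<'E'
from plant import *; from h import *
s=sense();go(s,[.671,.1915,.138],-83.7)
E
```

```text
time: 24.3
ee_pos: [0.6696, 0.1885, 0.1394]
tcp_rot: [0.298, 1.567, -2.732]
force: [0.6, -0.5, -0.2]
grip_width: 0.0599
t 24.3 pos [0.6696 0.1885 0.1394] yhead -83.64 tilt 0.2 w 0.0599 F [ 0.6 -0.5 -0.2] M [ 0.02 -0.01  0.  ]
 slide(now axes) [ 0.05 -0.11 -0.07]  slide(final axes) [ 0.05 -0.11 -0.07]  turn [ 0.01  0.03 -0.01]
```

```bash
python3 -m handwheel '[{"slide":[0.05,-0.1,-0.04],"angular":[0,0.03,0],"grip":0.4},{"slide":[0,0,0],"angular":[0,0,0],"grip":0.5},{"slide":[0,0,0],"angular":[0,0,0],"grip":0.8},{"slide":[0,0,0],"angular":[0,0,0],"grip":0.8},{"slide":[0,0,0],"angular":[0,0,0],"grip":0.8},{"slide":[0,0,0],"angular":[0,0,0],"grip":0.8},{"slide":[-0.12,0,0],"angular":[0,0,0],"grip":0.8},{"slide":[-0.1,0,0],"angular":[0,0,0],"grip":0.8},{"slide":[0,0,0],"angular":[0,0,0],"grip":0.8},{"slide":[0,0,0],"angular":[0,0,0],"grip":0.8}]' 50
python3 - <<'E'
from plant import *; from h import *
s=sense();go(s,np.array([.670,.191,.145])-.198*np.array([.994,.11,0]),-83.7)
E
```

```text
time: 25.3
ee_pos: [0.6708, 0.1915, 0.1455]
tcp_rot: [2.817, 1.569, -0.214]
force: [0.5, -0.2, -2.0]
grip_width: 0.0451
t 25.3 pos [0.6708 0.1915 0.1455] yhead -83.64 tilt 0.12 w 0.0451 F [ 0.5 -0.2 -2. ] M [ 0.   -0.02  0.03]
 slide(now axes) [0.   0.01 7.95]  slide(final axes) [0.02 0.02 7.95]  turn [ 0.01 -0.02 -0.01]
```

```bash
python3 -m handwheel '[{"slide":[0,0,0.3],"angular":[0,0,0],"grip":0.8},{"slide":[0,0,0.5],"angular":[0,0,0],"grip":0.8},{"slide":[0,0,0.6],"angular":[0,0,0],"grip":0.8},{"slide":[0,0,0.6],"angular":[0,0,0],"grip":0.8},{"slide":[0,0,0.6],"angular":[0,0,0],"grip":0.8},{"slide":[0,0,0.6],"angular":[0,0,0],"grip":0.8},{"slide":[0,0,0.5],"angular":[0,0,0],"grip":0.8},{"slide":[0,0,0.4],"angular":[0,0,0],"grip":0.8},{"slide":[0,0,0.2],"angular":[0,0,0],"grip":0.8},{"slide":[0,0,0],"angular":[0,0,0],"grip":0.8}]'
python3 - <<'E'
from plant import *; from h import *
s=sense();go(s,np.array([.670,.191,.145])-.198*np.array([.994,.11,0]),-83.7)
E
```

```text
time: 26.3
ee_pos: [0.5554, 0.1783, 0.145]
tcp_rot: [1.952, 1.57, -1.079]
force: [0.5, -0.5, -1.9]
grip_width: 0.0458
t 26.3 pos [0.5554 0.1783 0.145 ] yhead -83.65 tilt 0.06 w 0.0458 F [ 0.5 -0.5 -1.9] M [0.06 0.01 0.03]
 slide(now axes) [-0.   -0.    3.31]  slide(final axes) [-0.    0.    3.31]  turn [ 0.01 -0.   -0.01]
```

```bash
python3 -m handwheel '[{"slide":[0,0,0.4],"angular":[0,0,0],"grip":0.8},{"slide":[0,0,0.6],"angular":[0,0,0],"grip":0.8},{"slide":[0,0,0.7],"angular":[0,0,0],"grip":0.8},{"slide":[0,0,0.7],"angular":[0,0,0],"grip":0.8},{"slide":[0,0,0.6],"angular":[0,0,0],"grip":0.8},{"slide":[-0.1,0,0.3],"angular":[0,0,0],"grip":0.8},{"slide":[-0.3,0.2,0],"angular":[0,0,0],"grip":0.8},{"slide":[-0.4,0.6,0],"angular":[0.2,0,0],"grip":0.8},{"slide":[-0.4,0.9,0],"angular":[0.3,0,0],"grip":0.8},{"slide":[-0.3,1,0],"angular":[0.4,0,0],"grip":0.8}]'
python3 - <<'E'
from plant import *; from h import *
s=sense();go(s,[.573,-.216,.18],-91)
E
```

```text
time: 27.3
ee_pos: [0.479, 0.1001, 0.1858]
tcp_rot: [-3.122, 1.565, 0.035]
force: [0.7, -0.1, -0.9]
grip_width: 0.0455
t 27.3 pos [0.479  0.1001 0.1858] yhead -89.12 tilt 0.34 w 0.0455 F [ 0.7 -0.1 -0.9] M [ 0.01 -0.02 -0.02]
 slide(now axes) [ 0.25 12.7  -3.56]  slide(final axes) [ 0.23 12.58 -3.98]  turn [ 0.31 -0.06  0.  ]
```

```bash
python3 -m handwheel '[{"slide":[0,1,-0.3],"angular":[0.15,-0.06,0],"grip":0.8},{"slide":[0,1,-0.3],"angular":[0,0,0],"grip":0.8},{"slide":[0,1,-0.35],"angular":[0,0,0],"grip":0.8},{"slide":[0,1,-0.35],"angular":[0,0,0],"grip":0.8},{"slide":[0,1,-0.35],"angular":[0,0,0],"grip":0.8},{"slide":[0,1,-0.35],"angular":[0,0,0],"grip":0.8},{"slide":[0,1,-0.35],"angular":[0,0,0],"grip":0.8},{"slide":[0,1,-0.35],"angular":[0,0,0],"grip":0.8},{"slide":[0,1,-0.35],"angular":[0,0,0],"grip":0.8},{"slide":[0,0.9,-0.3],"angular":[0,0,0],"grip":0.8}]'
python3 - <<'E'
from plant import *; from h import *
s=sense();go(s,[.573,-.216,.060],-91)
E
```

```text
time: 28.3
ee_pos: [0.5722, -0.173, 0.2007]
tcp_rot: [2.969, 1.55, -0.191]
force: [-0.5, 0.7, -3.5]
grip_width: 0.0455
t 28.3 pos [ 0.5722 -0.173   0.2007] yhead -91.03 tilt 1.21 w 0.0455 F [-0.5  0.7 -3.5] M [-0.    0.    0.01]
 slide(now axes) [5.64 1.7  0.05]  slide(final axes) [ 5.63  1.72 -0.06]  turn [-0.   -0.2  -0.03]
```

```bash
python3 -m handwheel '[{"slide":[0.2,0.5,0.1],"angular":[0,-0.1,-0.02],"grip":0.8},{"slide":[0.5,0.4,0],"angular":[0,-0.1,-0.02],"grip":0.8},{"slide":[0.8,0.2,0],"angular":[0,0,0],"grip":0.8},{"slide":[0.8,0,0],"angular":[0,0,0],"grip":0.8},{"slide":[0.8,0,0],"angular":[0,0,0],"grip":0.8},{"slide":[0.7,0,0],"angular":[0,0,0],"grip":0.8},{"slide":[0.6,0,0],"angular":[0,0,0],"grip":0.8},{"slide":[0.4,0,0],"angular":[0,0,0],"grip":0.8},{"slide":[0.2,0,0],"angular":[0,0,0],"grip":0.8},{"slide":[0,0,0],"angular":[0,0,0],"grip":0.8}]'
python3 - <<'E'
from plant import *; from h import *
s=sense();go(s,[.573,-.216,.0515],-91)
E
```

```text
time: 29.3
ee_pos: [0.5673, -0.2085, 0.069]
tcp_rot: [-0.265, 1.567, 2.851]
force: [-0.4, -0.2, -2.2]
grip_width: 0.0455
t 29.3 pos [ 0.5673 -0.2085  0.069 ] yhead -91.5 tilt 0.22 w 0.0455 F [-0.4 -0.2 -2.2] M [-0.03 -0.01  0.03]
 slide(now axes) [ 0.7   0.29 -0.24]  slide(final axes) [ 0.7   0.3  -0.23]  turn [-0.08  0.03  0.01]
```

```bash
python3 -m handwheel '[{"slide":[0.1,0.2,-0.2],"angular":[-0.08,0.03,0],"grip":0.8},{"slide":[0.15,0,0],"angular":[0,0,0],"grip":0.8},{"slide":[0.15,0,0],"angular":[0,0,0],"grip":0.8},{"slide":[0.1,0,0],"angular":[0,0,0],"grip":0.8},{"slide":[0.05,0,0],"angular":[0,0,0],"grip":0.8},{"slide":[0.04,0,0],"angular":[0,0,0],"grip":0.8},{"slide":[0.04,0,0],"angular":[0,0,0],"grip":0.8},{"slide":[0.04,0,0],"angular":[0,0,0],"grip":0.8},{"slide":[0,0,0],"angular":[0,0,0],"grip":0.8},{"slide":[0,0,0],"angular":[0,0,0],"grip":0.8}]'
python3 - <<'E'
from plant import *; from h import *
s=sense();go(s,[.573,-.216,.050],-91)
E
```

```text
time: 30.3
ee_pos: [0.5746, -0.2147, 0.0536]
tcp_rot: [2.982, 1.566, -0.177]
force: [0.6, -0.9, -2.4]
grip_width: 0.0457
t 30.3 pos [ 0.5746 -0.2147  0.0536] yhead -90.96 tilt 0.25 w 0.0457 F [ 0.6 -0.9 -2.4] M [0.04 0.01 0.02]
 slide(now axes) [0.14 0.05 0.06]  slide(final axes) [0.14 0.05 0.06]  turn [ 0.01 -0.04 -0.01]
```

```bash
python3 -m handwheel '[{"slide":[0.05,0,0.05],"angular":[0,-0.04,0],"grip":0.8},{"slide":[0.04,0,0],"angular":[0,0,0],"grip":0.8},{"slide":[0.04,0,0],"angular":[0,0,0],"grip":0.8},{"slide":[0.04,0,0],"angular":[0,0,0],"grip":0.8},{"slide":[0.04,0,0],"angular":[0,0,0],"grip":0.8},{"slide":[0.04,0,0],"angular":[0,0,0],"grip":0.8},{"slide":[0.04,0,0],"angular":[0,0,0],"grip":0.8},{"slide":[0,0,0],"angular":[0,0,0],"grip":0.8},{"slide":[0,0,0],"angular":[0,0,0],"grip":0.8},{"slide":[0,0,0],"angular":[0,0,0],"grip":0.8}]'
python3 - <<'E'
from plant import *; from h import *
s=sense();go(s,[.573,-.216,.050],-91)
E
```

```text
time: 31.3
ee_pos: [0.5736, -0.2148, 0.0516]
tcp_rot: [2.196, 1.569, -0.963]
force: [-0.1, -0.3, -3.0]
grip_width: 0.0453
t 31.3 pos [ 0.5736 -0.2148  0.0516] yhead -90.96 tilt 0.08 w 0.0453 F [-0.1 -0.3 -3. ] M [ 0.04 -0.01  0.05]
 slide(now axes) [0.06 0.05 0.02]  slide(final axes) [0.06 0.05 0.02]  turn [ 0.01 -0.01 -0.01]
```

Not on the floor yet, so creep lower.

```bash
python3 -m handwheel '[{"slide":[0.05,0,0],"angular":[0,0,0],"grip":0.8},{"slide":[0.05,0,0],"angular":[0,0,0],"grip":0.8},{"slide":[0.05,0,0],"angular":[0,0,0],"grip":0.8},{"slide":[0.05,0,0],"angular":[0,0,0],"grip":0.8},{"slide":[0.05,0,0],"angular":[0,0,0],"grip":0.8},{"slide":[0.05,0,0],"angular":[0,0,0],"grip":0.8},{"slide":[0,0,0],"angular":[0,0,0],"grip":0.8},{"slide":[0,0,0],"angular":[0,0,0],"grip":0.8},{"slide":[0,0,0],"angular":[0,0,0],"grip":0.8},{"slide":[0,0,0],"angular":[0,0,0],"grip":0.8}]'
python3 - <<'E'
from plant import *; from h import *
s=sense();go(s,[.573,-.216,.050],-91)
E
```

```text
time: 32.3
ee_pos: [0.5739, -0.2149, 0.0513]
tcp_rot: [1.971, 1.57, -1.187]
force: [-1.7, 0.4, 3.5]
grip_width: 0.0456
t 32.3 pos [ 0.5739 -0.2149  0.0513] yhead -90.95 tilt 0.07 w 0.0456 F [-1.7  0.4  3.5] M [0.08 0.18 0.02]
 slide(now axes) [0.05 0.04 0.03]  slide(final axes) [0.05 0.04 0.03]  turn [ 0.01 -0.   -0.01]
```

The floor is now pushing back at 3.5 N. I'll release, lift and move clear.

```bash
python3 -m handwheel '[{"slide":[0,0,0],"angular":[0,0,0],"grip":0.5},{"slide":[0,0,0],"angular":[0,0,0],"grip":0.3},{"slide":[0,0,0],"angular":[0,0,0],"grip":0.2},{"slide":[0,0,0],"angular":[0,0,0],"grip":0.1},{"slide":[-0.3,0,0],"angular":[0,0,0],"grip":0.1},{"slide":[-0.8,0,0],"angular":[0,0,0],"grip":0},{"slide":[-1,0,0],"angular":[0,0,0],"grip":0},{"slide":[-1,0,0],"angular":[0,0,0],"grip":0},{"slide":[-1,0,0],"angular":[0,0,0],"grip":0},{"slide":[-1,0,0],"angular":[0,0,0],"grip":0}]'
python3 -m handwheel '[{"slide":[-0.8,-0.4,0],"angular":[0,0,0],"grip":0},{"slide":[-0.5,-1,0.2],"angular":[0,0,0],"grip":0},{"slide":[-0.2,-1,0.2],"angular":[0,0,0],"grip":0},{"slide":[0,-1,0.2],"angular":[0,0,0],"grip":0},{"slide":[0,-1,0.2],"angular":[0,0,0],"grip":0},{"slide":[0,-1,0.2],"angular":[0,0,0],"grip":0},{"slide":[0,-1,0],"angular":[0,0,0],"grip":0},{"slide":[0,-1,0],"angular":[0,0,0],"grip":0},{"slide":[0,-1,0],"angular":[0,0,0],"grip":0},{"slide":[0,-0.6,0],"angular":[0,0,0],"grip":0}]'
python3 -m handwheel '[{"slide":[0,-0.3,0],"angular":[0,0,0],"grip":0},{"slide":[0,0,0],"angular":[0,0,0],"grip":0},{"slide":[0,0,0],"angular":[0,0,0],"grip":0},{"slide":[0,0,0],"angular":[0,0,0],"grip":0},{"slide":[0,0,0],"angular":[0,0,0],"grip":0},{"slide":[0,0,0],"angular":[0,0,0],"grip":0},{"slide":[0,0,0],"angular":[0,0,0],"grip":0},{"slide":[0,0,0],"angular":[0,0,0],"grip":0},{"slide":[0,0,0],"angular":[0,0,0],"grip":0},{"slide":[0,0,0],"angular":[0,0,0],"grip":0}]'
python3 - <<'E'
from plant import *; from h import *
im,d=read_camera("top");cv2.imwrite("pics/top4.png",cv2.resize(im[130:310,130:430,::-1],None,fx=2.6,fy=2.6))
v,u=np.nonzero(d>0);c,r=ray("top",np.c_[u,v]);P=c+r*d[v,u][:,None]
h=cv2.cvtColor(im,cv2.COLOR_RGB2HSV)[v,u].astype(int)
tr=(P[:,1]<-.13)&(P[:,1]>-.3)&(P[:,0]<.7)&(P[:,0]>.44)&(P[:,2]>.06)&(P[:,2]<.08)
for k,m in dict(red=((h[:,0]<8)|(h[:,0]>172))&(h[:,1]>120),brass=(h[:,0]>10)&(h[:,0]<30)&(h[:,1]>90),blue=(h[:,0]>100)&(h[:,0]<128)&(h[:,1]>120)).items():
    q=P[tr&m];print(k,len(q),q.mean(0).round(4),q[:,2].std().round(4),cv2.minAreaRect((q[:,:2]*1000).astype(np.float32)))
im2,d2=read_camera("scene");cv2.imwrite("pics/scene4.png",im2[:,:,::-1])
z=np.load("scene0.npz")["im"].astype(int);df=abs(im2.astype(int)-z).sum(2)
for n,(a,b,cc,e) in dict(bottle=(236,292,243,273),jar=(198,235,122,156),beaker=(250,296,436,470)).items(): print(n,df[a:b,cc:e].mean().round(1))
E
```

```text
time: 33.3
ee_pos: [0.5719, -0.214, 0.181]
tcp_rot: [-0.235, 1.565, 2.89]
force: [-0.2, 0.6, 0.2]
grip_width: 0.085
time: 34.3
ee_pos: [0.553, 0.0162, 0.2319]
tcp_rot: [2.893, 1.56, -0.27]
force: [-0.3, -0.1, 0.7]
grip_width: 0.0852
time: 35.3
ee_pos: [0.5534, 0.0219, 0.2324]
tcp_rot: [2.829, 1.559, -0.335]
force: [-0.3, 0.4, 0.3]
grip_width: 0.0854
red 152 [ 0.4886 -0.2093  0.0708] 0.0028 ((488.73883056640625, -211.3139190673828), (46.03205871582031, 37.760440826416016), 87.82758331298828)
brass 225 [ 0.6363 -0.2171  0.0705] 0.0032 ((637.0938110351562, -218.22776794433594), (45.89445495605469, 44.225257873535156), 88.9368667602539)
blue 226 [ 0.5741 -0.2131  0.0706] 0.0027 ((574.2631225585938, -214.37435913085938), (42.9937744140625, 45.805782318115234), 0.6301205158233643)
bottle 23.1
jar 16.6
beaker 8.2
```

View pics/top4.png

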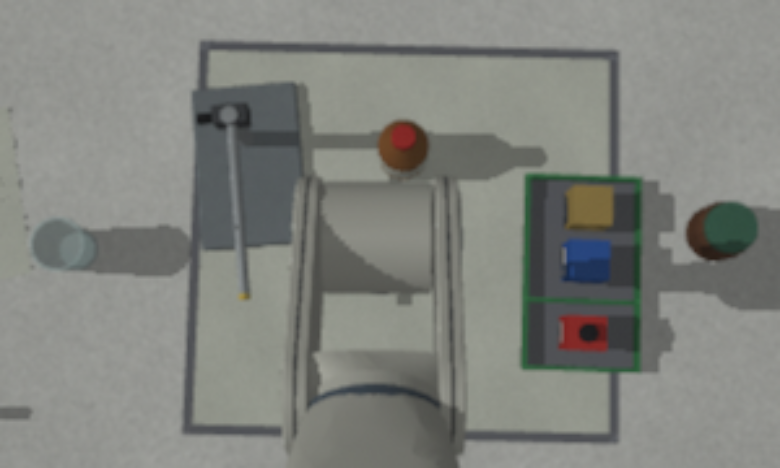

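View pics/scene4.png

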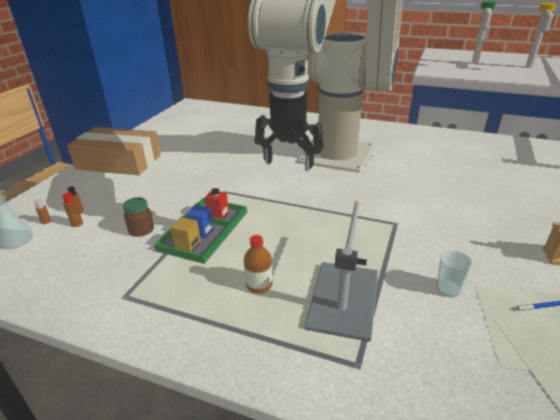

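The bar is empty. In the top view the collar is in the small bay at (585,333), and blue (587,261) and brass (590,207) are in the long bay. All three tops are at about 0.071 m, so they stand upright. The bottle, jar and beaker are where they started, and the gripper is clear.

```bash
python3 - <<'E'
from plant import *
print(finish_job(), sense()["time"])
E
```

```text
the job is handed in; nothing more can be done
the job is handed in; nothing more can be done
```

The side arm is clear. The red collar stands in the tray's small bay, and the brass weight and blue spacer stand in the long bay. They came off in that order, one at a time, and the job was handed in at about 35.5 s of the 67 s allowed.

- **Upright:** in the last top picture all three part tops are 70.5–71 mm above the table, which is right for standing on the foot (71 mm). Their outlines match the given sizes to within about 3 mm. Each part is more than 10 mm from the walls, with about 17 mm between brass and blue.
- **Set down:** the brass and blue were lowered until the wrist force showed the floor carrying them, then let go. I released the collar by its calculated height without confirming contact, so it may have settled by up to about 1–2 mm. It was upright in both later checks.
- **Bystanders:** the bottle, jar and beaker look unmoved in both views. I compared their image regions with the start but did not re-measure their positions. The bottle region differed most (23 on a 0–765 scale); I put that down to changed shadows but did not check it.
- **Forces:** readings at the end of each call, with the wrist never above about 7 N. The gripper is open and clear of everything.

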